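# Load the masking-paper roll into its spring-spindle stand on a banjo maker's bench

## Robot

A 6-joint arm with a two-finger parallel gripper is mounted at the origin on the work surface. World frame = base frame: x ahead of the robot, y to its left, z up, the work surface at z = 0. Lengths are in m, angles in degrees, forces in N, time in s.
With the tool pointing down it reaches from about 0.4 to 0.825 m from the base axis. Payload 7 kg.
Tool frame: the origin (TCP) lies on the centre line of the jaws, within the pads' length; the fingertips stand 14 mm ahead of it and the grasp point (between the pads) lies 5 mm behind it; z points along the fingers, y is the line along which they close (so a half turn about z gives the same grasp; the last joint's range is limited). The gripper opens to 88 mm and grips with 3 to 60 N. Pads are 19 mm wide; open, the fingers measure 130 mm over their backs; the gripper's body (78 mm by 193 mm) begins 47 mm behind the grasp point.
Start: joints at [84.632, 20.546, 0.682, 0, -70.136, -16.507], TCP at [0.252, 0.626, 0.241] pointing down, gripper open.
Joint ranges: [-176.03, 176.03], [-82.01, 121.73], [-58.28, 71.71], [-173.87, 95.51], [-174.79, -0.11], [-173.66, 173.66]. Speed limits (degrees/s): [136.94, 136.94, 172.46, 180, 180, 180].

## Interface

Orientations are given as [roll, pitch, yaw] about the fixed x, y, z axes, in that order (R = Rz(yaw) Ry(pitch) Rx(roll)).
In Python, from plant import r gives the robot as it stands.
- The arm moves only by the tool send_rows, never from a script. Its argument "steps" is a list of rows, each an object with "dp": the shift along the tool's x, y, z in mm, a list of three; "roll": the turn about the tool's z in rad; "jaw": the opening in per cent of the stroke, from 0 (shut) to 100 (fully open). In form: [{"dp": [tx, ty, tz], "roll": roll, "jaw": jaw}, ...]. A call has 1 to 5 rows; each row is the pose to reach, as a shift and turn from the pose commanded when the call began, along the tool's axes at that moment; what a row does not reach only later rows make up. A row lasts 1/8 s, in which the tool goes at most 62.5 mm and 10.7 degrees, less where a joint would pass 70% of its speed; a pose out of reach is approached as far as the arm can. A call with a gripper value outside its range is refused whole. The fingers move at their own pace and stop on an object; "newtons" is the grip in N (left out, the last holds). Time passes only in rows, so rows that repeat a pose let the fingers close. It gives the time, the measured TCP pose, the force, the opening and the grip force at its end, in the units of the state.
- r.get_state(): the state, without advancing time (a new reading comes with each control period).
- r.capture(name): name is "scene" or "top"; returns a dict with "image" (480x640x3 uint8, blue, green, red), "K" (3x3 intrinsics, pixels), "rvec" (rotation vector, rad) and "tvec" (3), from world to camera coordinates, as OpenCV has them. Camera axes: x right, y down, z forward; pixel columns grow to the right and rows downward; lengths in m; the calibration is good to about 2 mm. A picture is of the moment at which its call begins. There is no depth.
- r.close_job(): hands the job in; it is judged then, once.
The state is a dict: "time_s": time; "joints": joint angles; "qd": joint speeds; "joint_torque": joint torques, N m; "tcp_pos": TCP position; "eef_rot": TCP orientation; "contact_force": force on the tool from outside, world axes, zero at the start; "moment": the same for the moment, N m; "gripper_width": finger opening in m; "gripper_force": force on a finger pad.
Only numpy, scipy, OpenCV 4.12 (cv2) and the standard library are available. Lean on these libraries where they do the work, as an engineer would, in place of code of your own. Each camera call takes 0.05 s, during which the arm holds its last target. There are 200 camera calls.

## Task

Take the off-white paper roll out of its low two-rod cradle and fit it in the roll stand: tip it so that the thin sprung plunger goes into the narrow cup, push to compress the spring, bring the thick pin down between the cheeks in front of the wide cup, and let the spring seat it fully in both cups. Let go and leave the roll hanging at rest between the cups; do not ram the cups, and do not disturb the other things on the bench.

Things in the scene. Friction and masses are not known exactly. Their poses are not given: they have to be found in the camera images.
- roll_center (a point): centre of the loose roll, the thing to grasp: off-white paper cylinder 50 mm in diameter, 90 mm long, about 0.3 kg, axis along this point's y. At the start it lies level, its centre 36 mm above the bench. A thick pin sticks out at its -y end, a thin sprung plunger at its +y end. Overall length 155 mm free, 131 mm fully compressed, 148 mm when fitted
- pin_tip (a point): centre of the flat end of the roll's thick rigid steel pin: 20 mm in diameter, sticks out 25 mm, this end 70 mm from the roll's centre along its -y
- plunger_tip (a point): centre of the end of the sprung steel plunger, 10 mm in diameter. Free, it sticks out 40 mm (this end 85 mm from the roll's centre along its +y); it can be pushed in by 24 mm to a hard stop (sticks out 16 mm, 61 mm from the centre). The spring pushes with about 4 N when free, 11 N at the stop
- cradle: low fixed cradle, a wooden foot 34 x 80 x 7 mm with two steel rods of 8 mm along its y, on which the roll lies at the start with its axis along the cradle's y; origin on the bench under its middle
- stand: fixed roll stand: wooden base 100 (x) x 211 (y) x 14 mm, origin under its middle on the bench, an aluminium post 46 mm wide, 10 mm thick at each end (tops 109 mm above the bench). On the posts two black plastic cups face each other, 10 mm deep, on a common level axis along y, 95 mm above the bench; y points from the wide to the narrow cup. Its yaw is not the roll's
- wide_cup (a point): centre of the floor of the wide cup (for the thick pin), at -74 mm along the stand's y; bore 26 mm, outside 35 mm, mouth at -64 mm. Two aluminium cheeks 30 mm apart in x, from -76 to -54 mm along y, rise to 23 mm above the cup axis (flared above 12 mm), with a plate across 18 mm below the axis: the pin gets to the mouth only from above, between the cheeks
- narrow_cup (a point): centre of the floor of the narrow cup (for the plunger; the thick pin does not fit), at +74 mm along the stand's y; bore 20 mm, outside 29 mm, mouth at +64 mm, open all round. The cups' floors are 148 mm apart, the mouths 128 mm
- glue: loose white glue bottle 140 mm tall, 56 mm in diameter, origin under its base; leave alone
- jar: loose glass jar 75 mm tall, 64 mm in diameter, origin under its base; leave alone
- sanding_block: loose cork sanding block 60 x 110 x 35 mm, origin under its middle; leave alone
- bridge: loose wooden banjo bridge 80 mm long, 20 mm tall, origin under its middle; leave alone
Things that resemble listed ones, but are neither listed nor needed, are in the scene too. Leave any purple look-alike of the part that bears roll_center alone.

How it is judged (in metres and radians):
At the end, for the whole second after the job is handed in: the end of the thick pin is within 6.5 mm of the centre of the wide cup's floor and the end of the plunger within 7.5 mm of the centre of the narrow cup's floor (both seated at the bottom of the bores), and the roll is at rest (under 20 mm/s) (distance between pin_tip and wide_cup below 0.0065 m and distance between plunger_tip and narrow_cup below 0.0075 m and linear speed of roll below 0.02 m/s); the robot touches nothing.
It fails at once if the roll is rammed against the stand (over 40 N) (contact force between roll and stand above 40 N).
It fails at once if a bystander is moved by more than 30 mm (distance of any of glue, jar, sanding_block, bridge from where it was at the start of the episode above 0.03 m).
It also fails if it takes over 43 s, if anything falls off the work surface, if the arm or the gripper's body presses on something with over 40 N, if the wrist force passes 120 N, or if a joint passes its speed limit or range.

## Working session

There is one attempt and no reset: what is moved stays moved. The work goes in short steps, Python scripts to look and compute and a tool call to move; the robot and the scene stay as the last step left them, time stands still between calls to the robot, and variables do not carry over. Pictures are saved under pics/ and viewed, at most 10 in all, crops included, and the job is handed in when it is done.

Besides the shell and the picture viewer there is one more tool, called after "Request:" as a command line: name --argument value ..., lists and objects as JSON in quotes. send_rows: Moves the arm, as the interface text tells. Its arguments: {"type":"object","properties":{"steps":{"type":"array","items":{"type":"object","properties":{"dp":{"type":"array","items":{"type":"number"}},"roll":{"type":"number"},"jaw":{"type":"number"}}}},"newtons":{"type":"number"}},"required":["steps"]}

```bash
mkdir -p pics; ls; cat > h.py <<'E'
import numpy as np, cv2
from plant import r
def save(n,f):
    c=r.capture(n); cv2.imwrite('pics/'+f+'.png',c['image']); np.savez('pics/'+f,**{k:np.array(c[k]) for k in('image','K','rvec','tvec')})
def proj(f,P):
    c=np.load('pics/'+f+'.npz'); return cv2.projectPoints(np.float64(P).reshape(-1,1,3),c['rvec'],c['tvec'],c['K'],None)[0].reshape(-1,2)
def ray(f,px,z):
    c=np.load('pics/'+f+'.npz'); R=cv2.Rodrigues(c['rvec'])[0]; o=-R.T@c['tvec'].ravel()
    d=R.T@np.linalg.inv(c['K'])@np.array([px[0],px[1],1.]); return o+d*(z-o[2])/d[2]
def crop(f,x0,y0,x1,y1,s,out):
    im=cv2.imread('pics/'+f+'.png')[y0:y1,x0:x1]; cv2.imwrite('pics/'+out+'.png',cv2.resize(im,None,fx=s,fy=s,interpolation=cv2.INTER_CUBIC))
E
python3 - <<'E'
from h import *
save('scene','s0');save('top','t0')
for f in('s0','t0'):
    c=np.load('pics/'+f+'.npz');R=cv2.Rodrigues(c['rvec'])[0];print(c['K'],-R.T@c['tvec'].ravel(),R)
print(r.get_state())
E
```

```text
pics
[[479.86434482   0.         322.27726222]
 [  0.         479.86434482 237.40635916]
 [  0.           0.           1.        ]] [ 1.28475615 -0.25572706  0.63367718] [[ 0.4435204   0.89608817 -0.01776644]
 [ 0.51588308 -0.2714467  -0.81251544]
 [-0.73290811  0.35120177 -0.58266887]]
[[473.43491087   0.         320.50994745]
 [  0.         473.43491087 239.7138281 ]
 [  0.           0.           1.        ]] [0.34957408 0.075622   1.15571638] [[ 0.01981067 -0.99974335 -0.01098942]
 [-0.9818192  -0.01737772 -0.18902134]
 [ 0.18878185  0.01453426 -0.98191149]]
{'time_s': 0.1, 'joints': array([ 8.46327669e+01,  2.05877655e+01,  6.39549814e-01, -1.51288243e-02,
       -7.01346277e+01, -1.65050789e+01]), 'qd': array([-0.08118924, -0.08638584,  0.03520474,  0.03197527,  0.05941073,
       -0.04179981]), 'joint_torque': array([-2.70290860e-03, -5.84163773e+01,  2.93749416e+01,  7.01546252e+00,
        1.01930456e-02, -4.34076003e-05]), 'tcp_pos': array([0.25136899, 0.6260206 , 0.23972365]), 'eef_rot': array([ 1.79916529e+02, -9.90087737e-03, -2.18774560e+01]), 'contact_force': array([ 0.34349837, -0.6773642 , -0.056416  ]), 'moment': array([-0.02677301, -0.0086166 , -0.00189584]), 'gripper_force': 0.0, 'gripper_width': 0.08801381570687543}
```

View pics/t0.png

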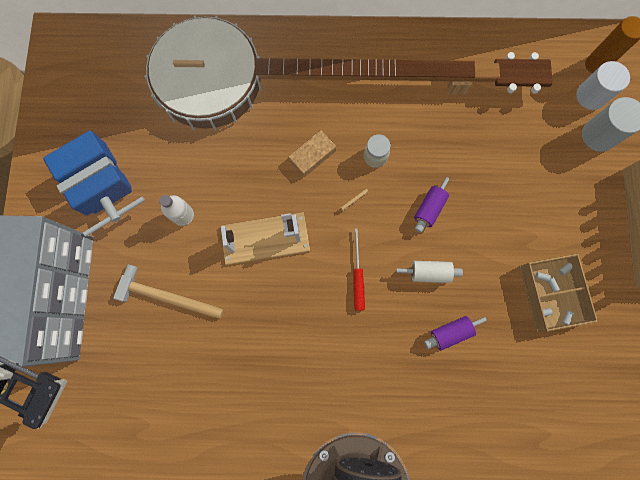

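View pics/s0.png

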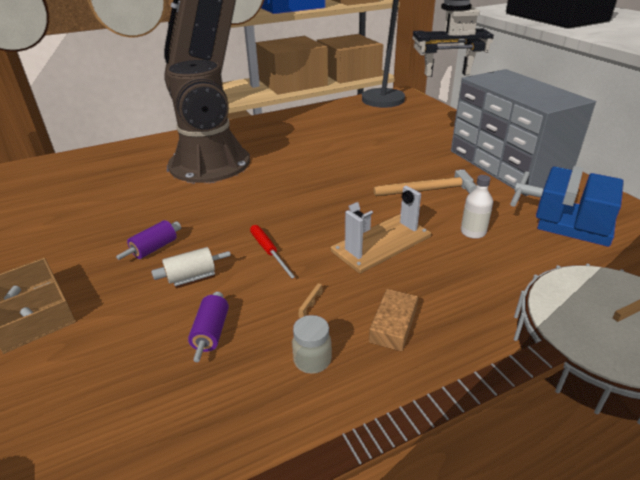

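Candidates: the off-white roll at top (432,272), and purple look-alikes at (432,206) and (454,333). I choose the off-white one. The stand is at (265,238). I'll check both in close crops.

```bash
python3 - <<'E'
from h import *
crop('t0',205,200,325,280,5,'a');crop('t0',385,240,475,300,5,'b')
crop('s0',325,175,445,275,5,'c');crop('s0',140,235,240,295,5,'d')
a,b,c,d=[cv2.imread(f'pics/{k}.png') for k in 'abcd']
def st(p,q):
    w=max(p.shape[1],q.shape[1]);f=lambda i:cv2.copyMakeBorder(i,0,0,0,w-i.shape[1],0)
    return np.vstack([f(p),f(q)])
m1=st(a,b);m2=st(c,d);print(m1.shape,m2.shape)
cv2.imwrite('pics/m1.png',cv2.resize(m1,None,fx=.8,fy=.8));cv2.imwrite('pics/m2.png',cv2.resize(m2,None,fx=.75,fy=.75))
E
```

```text
(700, 600, 3) (800, 600, 3)
```

View pics/m1.png

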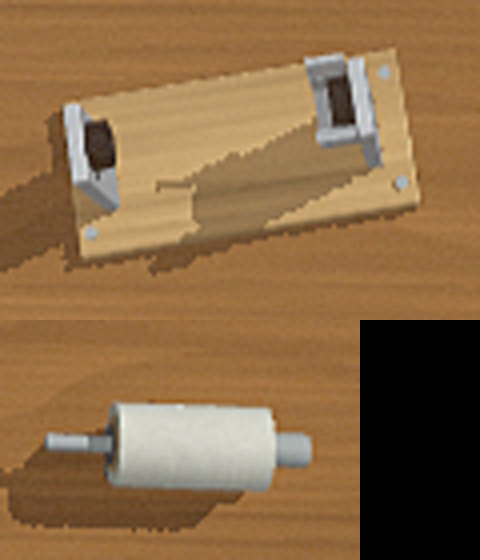

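View pics/m2.png

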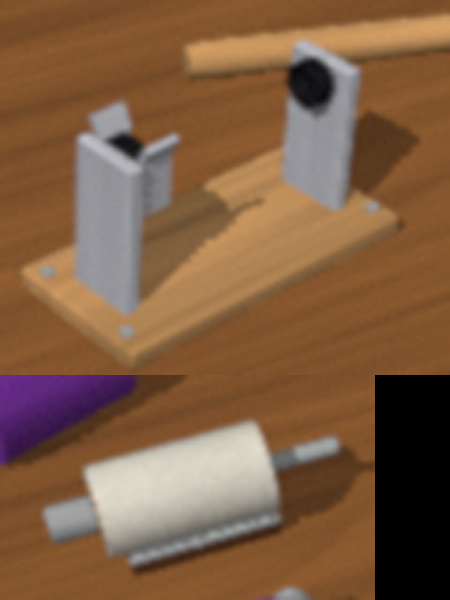

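```bash
cat > fit.py <<'E'
from h import *
from scipy.optimize import least_squares
T=lambda x,y:(205+x/4,200+y/4); S=lambda x,y:(325+x/3.75,175+y/3.75)
st=[('t0',T(395,50),(50,-105.5,14)),('t0',T(418,201),(-50,-105.5,14)),('t0',T(81,252),(-50,105.5,14)),
('s0',S(22,270),(50,-105.5,14)) ,('s0',S(131,348),(50,-105.5,14)),('s0',S(398,218),(50,105.5,14)),
('t0',T(65,105),(23,86,109)),('s0',S(77,135),(-23,-86,109)),('s0',S(140,172),(23,-86,109)),('s0',S(295,42),(-23,76,109)),('s0',S(348,75),(23,76,109)),('s0',S(357,68),(23,86,109)),('s0',S(311,83),(0,64,95))]
st[3]=('s0',S(22,270),(-50,-105.5,14))
def fit(pts,z,p0):
    P=np.array([p[2] for p in pts])/1000
    def tr(p):
        c,s=np.cos(p[2]),np.sin(p[2]); return np.c_[p[0]+c*P[:,0]-s*P[:,1],p[1]+s*P[:,0]+c*P[:,1],z+P[:,2]]
    def f(p):
        W=tr(p); return np.concatenate([proj(a[0],w)[0]-a[1] for a,w in zip(pts,W)])
    q=least_squares(f,p0,loss='soft_l1'); print(q.x[:2],np.degrees(q.x[2]));print(f(q.x).reshape(-1,2).round(1).tolist()); return q.x
if __name__=='__main__':
    fit(st,0,[.35,.2,.1])
    T2=lambda x,y:(385+x/4,240+(y-320)/4); S2=lambda x,y:(140+x/3.75,235+(y-375)/3.75)
    fit([('t0',T2(46,441),(0,85,0)),('t0',T2(311,451),(0,-70,0)),('t0',T2(113,446),(0,45,0)),('t0',T2(273,449),(0,-45,0)),('s0',S2(55,525),(0,-70,0)),('s0',S2(337,445),(0,85,0))],.036,[.3,-.15,0])
    for n,px in (('glue',(178,213)),('jar',(377,152)),('block',(312,152)),('bridge',(352,201)),('driver',(358,280))): print(n,ray('t0',px,.03))
E
python3 fit.py
```

```text
[0.57189518 0.23112718] 10.427812818862922
[[-0.3, -1.2], [0.2, 0.2], [-1.0, 1.4], [-0.9, -0.9], [0.2, 1.5], [1.0, -0.9], [-1.2, -0.5], [-0.2, 0.2], [-2.2, 0.2], [-0.8, 0.3], [0.4, -0.1], [1.3, 0.2], [-2.0, 0.8]]
[ 0.49257152 -0.17445151] -1.0928029634920873
[[-0.1, 0.0], [-0.8, -0.1], [0.0, -0.6], [-1.9, 0.0], [-2.6, 0.0], [-0.6, -0.4]]
glue [0.62662308 0.44365522 0.03      ]
jar [ 0.79246123 -0.04492157  0.03      ]
block [0.78993285 0.11810169 0.03      ]
bridge [0.66427777 0.0167961  0.03      ]
driver [0.46994191 0.00111474 0.03      ]
```

```bash
cat >> h.py <<'E'
def go(frm,to):  # (x,y,z mm, yaw deg) commanded -> tool dp, roll
    a=np.radians(frm[3]); D=np.array(to[:3])-frm[:3]
    print('dp',np.round([D[0]*np.cos(a)+D[1]*np.sin(a),D[0]*np.sin(a)-D[1]*np.cos(a),-D[2]],1),'roll',round(-np.radians(to[3]-frm[3]),4))
def st():
    s=r.get_state(); print(s['time_s'],s['tcp_pos'].round(4),s['eef_rot'].round(2),s['contact_force'].round(1),s['moment'].round(2),s['gripper_width'],s['gripper_force'])
E
python3 - <<'E'
from h import *
A=(252,626,241,-21.88); go(A,(440,300,240,-65)); go((440,300,240,-65),(492,-199.5,150,-91.1)); go((492,-199.5,150,-91.1),(492,-199.5,31,-91.1))
E
```

```text
dp [295.9 232.5   1. ] roll 0.7526
dp [474.7 164.   90. ] roll 0.4555
dp [ -0.   0. 119.] roll -0.0
```

Request:
send_rows --steps '[{"dp": [49, 39, 0], "roll": 0.13, "jaw": 100}, {"dp": [98, 77, 0], "roll": 0.27, "jaw": 100}, {"dp": [147, 116, 0], "roll": 0.41, "jaw": 100}, {"dp": [196, 155, 0], "roll": 0.55, "jaw": 100}, {"dp": [240, 189, 0], "roll": 0.7, "jaw": 100}]'

```text
time_s: 0.72
tcp_pos: [0.4043, 0.3594, 0.2405]
eef_rot: [180.0, -0.0, -62.3]
contact_force: [0.7, 1.4, 0.0]
gripper_width: 0.0875
gripper_force: 0.0
```

```bash
python3 -c "
from h import *
st(); a=np.radians(-21.88);x=252+240*np.cos(a)+189*np.sin(a);y=626+240*np.sin(a)-189*np.cos(a);w=-21.88-np.degrees(.7);print(x,y,w)
go((x,y,241,w),(492,-199.5,150,-91.1))"
```

```text
0.725 [0.4043 0.3594 0.2405] [179.99  -0.   -62.26] [0.7 1.4 0. ] [ 0.15 -0.18 -0.02] 0.08752089020204294 0.0
404.27846066147526 361.17501927013836 -61.987045659157616
dp [536.2 185.9  91. ] roll 0.5081
```

Request:
send_rows --steps '[{"dp": [54, 19, 0]}, {"dp": [108, 38, 5]}, {"dp": [162, 57, 10]}, {"dp": [216, 76, 15]}, {"dp": [270, 95, 20]}]'

```text
invalid input
```

Request:
send_rows --steps '[{"dp": [54, 19, 14], "roll": 0.1}, {"dp": [108, 38, 28], "roll": 0.2}, {"dp": [162, 57, 42], "roll": 0.3}, {"dp": [216, 76, 56], "roll": 0.4}, {"dp": [266, 91, 71], "roll": 0.508}]'

```text
invalid input
```

Request:
send_rows --steps '[{"dp": [0, 0, 20]}, {"dp": [0, 0, 60]}]'

```text
invalid input
```

```bash
python3 -c "
from h import *
st(); save('scene','s1'); save('top','t1')
crop('s1',90,150,290,310,3,'e')"
```

```text
0.725 [0.4043 0.3594 0.2405] [179.99  -0.   -62.26] [0.7 1.4 0. ] [ 0.15 -0.18 -0.02] 0.08752089020204294 0.0
```

View pics/e.png

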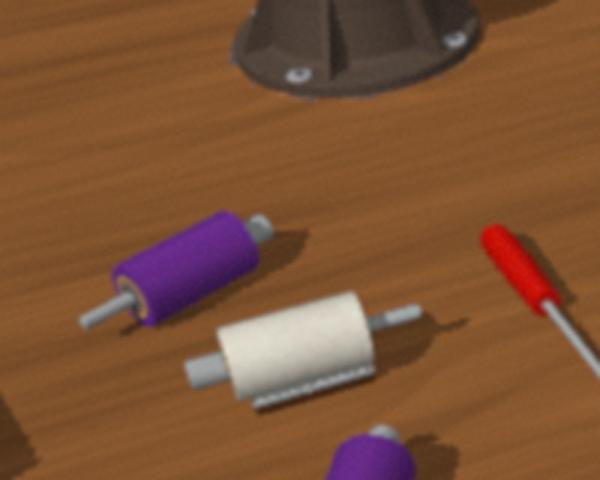

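The calls were refused because every row needs all its fields, so the arm hasn't moved. The picture shows the white roll in its cradle with the pin at the left and the plunger at the right.

Request:
send_rows --steps '[{"dp": [54, 19, 0], "roll": 0, "jaw": 100}, {"dp": [108, 38, 5], "roll": 0, "jaw": 100}, {"dp": [162, 57, 10], "roll": 0, "jaw": 100}, {"dp": [216, 76, 15], "roll": 0, "jaw": 100}, {"dp": [270, 95, 20], "roll": 0, "jaw": 100}]'

```text
time_s: 1.45
tcp_pos: [0.4466, 0.0771, 0.2205]
eef_rot: [-180.0, 0.0, -61.9]
contact_force: [0.9, -0.6, -0.3]
gripper_width: 0.0876
gripper_force: 0.0
```

Request:
send_rows --steps '[{"dp": [54, 19, 14], "roll": 0.1, "jaw": 100}, {"dp": [108, 38, 28], "roll": 0.2, "jaw": 100}, {"dp": [162, 57, 42], "roll": 0.3, "jaw": 100}, {"dp": [216, 76, 56], "roll": 0.4, "jaw": 100}, {"dp": [266, 91, 71], "roll": 0.508, "jaw": 100}]'

```text
time_s: 2.08
tcp_pos: [0.4916, -0.2008, 0.1491]
eef_rot: [-180.0, 0.0, -91.3]
contact_force: [0.6, 0.0, 0.5]
gripper_width: 0.088
gripper_force: 0.0
```

Request:
send_rows --steps '[{"dp": [0, 0, 25], "roll": 0, "jaw": 100}, {"dp": [0, 0, 50], "roll": 0, "jaw": 100}, {"dp": [0, 0, 50], "roll": 0, "jaw": 100}]'

```text
time_s: 2.45
tcp_pos: [0.4899, -0.1989, 0.0977]
eef_rot: [179.7, 0.0, -91.1]
contact_force: [0.9, 0.7, 1.2]
gripper_width: 0.0874
gripper_force: 0.0
```

```bash
python3 -c "
from h import *
st(); save('scene','s1'); save('top','t1')
crop('s1',90,150,290,310,3,'e');crop('t1',360,210,500,330,3,'f')
cv2.imwrite('pics/g.png',np.vstack([cv2.imread('pics/e.png')[140:420],cv2.copyMakeBorder(cv2.imread('pics/f.png'),0,0,0,180,0)[60:300]]))"
```

```text
2.45 [ 0.4899 -0.1989  0.0977] [ 1.7974e+02  2.0000e-02 -9.1100e+01] [0.9 0.7 1.2] [ 0.07 -0.07 -0.05] 0.08742768186777868 0.0
```

View pics/g.png

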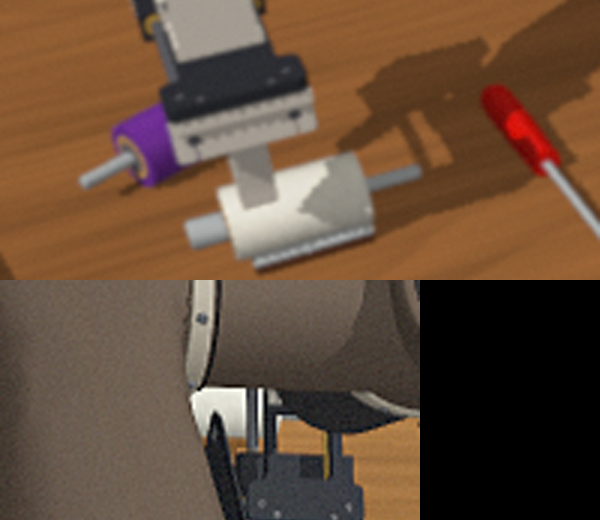

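Request:
send_rows --steps '[{"dp": [0, 0, 35], "roll": 0, "jaw": 100}, {"dp": [0, 0, 69], "roll": 0, "jaw": 100}, {"dp": [0, 0, 69], "roll": 0, "jaw": 100}]'

```text
time_s: 2.92
tcp_pos: [0.4906, -0.1986, 0.0299]
eef_rot: [179.8, 0.0, -91.1]
contact_force: [0.1, 0.3, 0.8]
gripper_width: 0.0878
gripper_force: 0.0
```

Request:
send_rows --steps '[{"dp": [0, 0, 0], "roll": 0, "jaw": 40}, {"dp": [0, 0, 0], "roll": 0, "jaw": 40}, {"dp": [0, 0, 0], "roll": 0, "jaw": 40}, {"dp": [0, 0, 0], "roll": 0, "jaw": 40}]' --newtons 6

```text
time_s: 3.42
tcp_pos: [0.4917, -0.199, 0.0312]
eef_rot: [-179.9, -0.0, -91.1]
contact_force: [-0.8, 0.7, 0.3]
gripper_width: 0.053
gripper_force: 0.4
```

Request:
send_rows --steps '[{"dp": [0, 0, 0], "roll": 0, "jaw": 40}, {"dp": [-2, 0, -5], "roll": 0, "jaw": 40}, {"dp": [-5, 0, -10], "roll": 0, "jaw": 40}, {"dp": [-8, 0, -15], "roll": 0, "jaw": 40}, {"dp": [-12, 0, -21], "roll": 0, "jaw": 40}]' --newtons 6

```text
time_s: 4.05
tcp_pos: [0.4912, -0.1867, 0.0518]
eef_rot: [180.0, 0.0, -91.1]
contact_force: [-0.0, 0.3, -2.7]
gripper_width: 0.0498
gripper_force: 6.0
```

```bash
python3 -c "
from h import *
st(); save('scene','s2')
crop('s2',130,200,270,305,5,'h')"
```

```text
4.05 [ 0.4912 -0.1867  0.0518] [ 1.7996e+02  1.0000e-02 -9.1100e+01] [-0.   0.3 -2.7] [ 0.16 -0.03 -0.02] 0.049796115290560244 5.99977433681488
```

View pics/h.png

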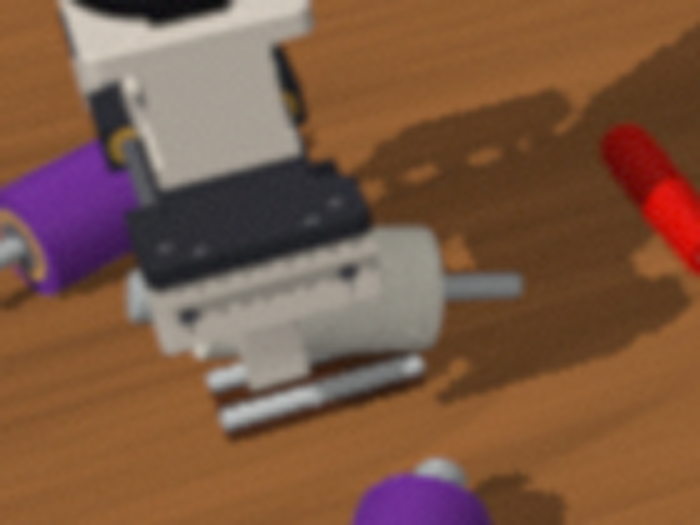

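```bash
cat >> h.py <<'E'
def rayplane(f,px,p0,yaw): # intersect ray with vertical plane through p0 containing roll axis; returns (s along axis rel p0, z)
    c=np.load('pics/'+f+'.npz'); R=cv2.Rodrigues(c['rvec'])[0]; o=-R.T@c['tvec'].ravel()
    d=R.T@np.linalg.inv(c['K'])@np.array([px[0],px[1],1.]); a=np.radians(yaw); n=np.array([np.cos(a),np.sin(a),0]); u=np.array([-n[1],n[0],0])
    P=o+d*(n@(np.array(p0)-o))/(n@d); return (u@(P-p0)).round(4),P[2].round(4)
E
python3 -c "
from h import *
for px in ((521,285),(443,287)): print(rayplane('s2',(130+px[0]/5,200+px[1]/5),(.4912,-.1867,.0568),-1.1))
for i in (-1,1): print(rayplane('s2',(130+521/5+i/2,200+285/5),(.4912,-.1867,.0568),-1.1),i)"
```

```text
(np.float64(0.1063), np.float64(0.0224))
(np.float64(0.0745), np.float64(0.0325))
(np.float64(0.1052), np.float64(0.0228)) -1
(np.float64(0.1073), np.float64(0.0221)) 1
```

Request:
send_rows --steps '[{"dp": [-4, 0, -4], "roll": 0, "jaw": 40}, {"dp": [-8, 0, -9], "roll": 0, "jaw": 40}, {"dp": [-8, 0, -9], "roll": 0, "jaw": 40}]' --newtons 6

```text
time_s: 4.47
tcp_pos: [0.492, -0.1787, 0.061]
eef_rot: [-180.0, 0.0, -91.1]
contact_force: [0.5, 0.3, -1.5]
gripper_width: 0.0496
gripper_force: 6.0
```

Request:
send_rows --steps '[{"dp": [0, 0, 0], "roll": 0, "jaw": 40}, {"dp": [0, 0, 0], "roll": 0, "jaw": 40}, {"dp": [0, 0, -20], "roll": 0, "jaw": 40}, {"dp": [0, 0, -60], "roll": 0, "jaw": 40}, {"dp": [0, 0, -60], "roll": 0, "jaw": 40}]' --newtons 22

```text
time_s: 5.1
tcp_pos: [0.4936, -0.1793, 0.1232]
eef_rot: [-179.7, -0.0, -91.1]
contact_force: [-0.8, -0.3, -1.9]
gripper_width: 0.0497
gripper_force: 22.0
```

```bash
python3 -c "
from h import *
st(); save('scene','s3')
crop('s3',130,160,270,265,5,'i')"
```

```text
5.1 [ 0.4936 -0.1793  0.1232] [-1.7971e+02 -2.0000e-02 -9.1070e+01] [-0.8 -0.3 -1.9] [ 0.03 -0.07 -0.05] 0.049692072037050984 21.999730467796326
```

View pics/i.png

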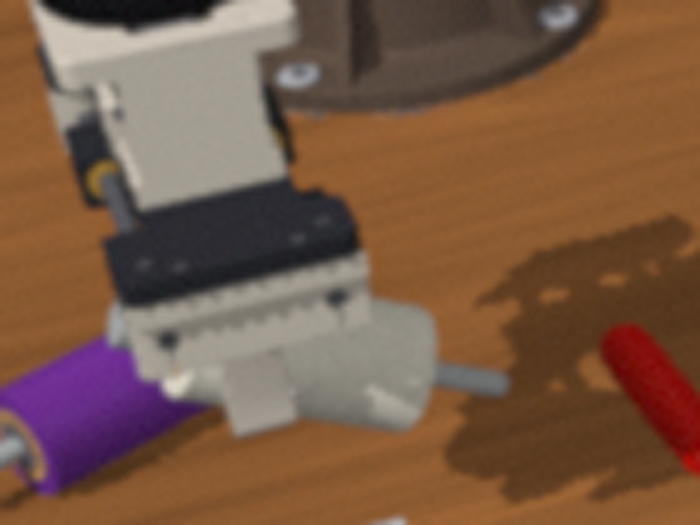

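```bash
python3 -c "
from h import *
for px in ((508,384),(437,371)): print(rayplane('s3',(130+px[0]/5,160+px[1]/5),(.4936,-.1793,.1282),-1.1))"
```

```text
(np.float64(0.0995), np.float64(0.0753))
(np.float64(0.0725), np.float64(0.0903))
```

```bash
python3 -c "
from h import *
go((492.4,-179.5,121,-91.1),(581,181.9,185,-79.57))"
```

```text
dp [-363.   -81.6  -64. ] roll -0.2012
```

Request:
send_rows --steps '[{"dp": [-35, -8, -30], "roll": 0, "jaw": 40}, {"dp": [-80, -18, -64], "roll": 0, "jaw": 40}, {"dp": [-130, -30, -64], "roll": 0, "jaw": 40}, {"dp": [-180, -41, -64], "roll": 0, "jaw": 40}, {"dp": [-230, -52, -64], "roll": 0, "jaw": 40}]' --newtons 22

```text
time_s: 5.78
tcp_pos: [0.5475, 0.0514, 0.1832]
eef_rot: [179.9, -0.0, -91.1]
contact_force: [0.4, 0.4, -1.9]
gripper_width: 0.0496
gripper_force: 22.0
```

Request:
send_rows --steps '[{"dp": [-45, -10, 0], "roll": -0.05, "jaw": 40}, {"dp": [-90, -20, 0], "roll": -0.1, "jaw": 40}, {"dp": [-120, -27, 0], "roll": -0.15, "jaw": 40}, {"dp": [-133, -29.6, 0], "roll": -0.2012, "jaw": 40}, {"dp": [-133, -29.6, 0], "roll": -0.2012, "jaw": 40}]' --newtons 22

```text
time_s: 6.4
tcp_pos: [0.5799, 0.1824, 0.1836]
eef_rot: [179.9, -0.0, -79.5]
contact_force: [-0.5, 0.0, -2.8]
gripper_width: 0.0493
gripper_force: 22.0
```

```bash
python3 -c "
from h import *
st(); save('scene','s4'); save('top','t4')
crop('s4',330,110,450,240,5,'j'); crop('t4',200,150,330,270,5,'k')
a=cv2.imread('pics/j.png');b=cv2.imread('pics/k.png')
a=cv2.resize(a,None,fx=.9,fy=.9);b=cv2.copyMakeBorder(cv2.resize(b,(260,240)),0,a.shape[0]-240,0,0,0)
m=np.hstack([a,b]);print(m.shape,a.shape);cv2.imwrite('pics/l.png',m)"
```

```text
6.4 [0.5799 0.1824 0.1836] [ 1.7991e+02 -3.0000e-02 -7.9500e+01] [-0.5  0.  -2.8] [0.   0.02 0.01] 0.04931214690518924 21.99942111968994
(585, 800, 3) (585, 540, 3)
```

View pics/l.png

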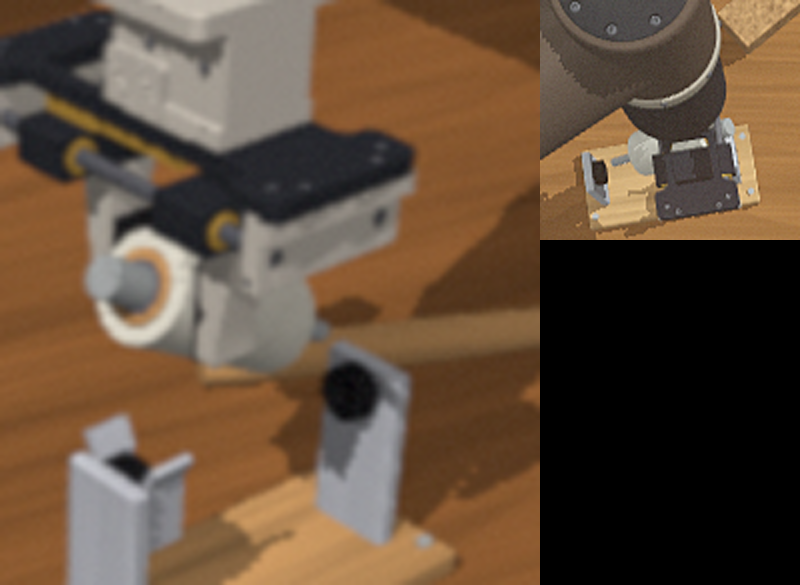

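```bash
python3 -c "
from h import *
a=np.radians(10.43);u=np.array([-np.sin(a),np.cos(a),0]);v=np.array([np.cos(a),np.sin(a),0]);O=np.array([.5719,.2311,0]);Z=np.array([0,0,1.])
G=np.array([.580,.1824,.1895]); tip=G+.0995*u-.0529*Z
print('G in stand',(G-O)@v,(G-O)@u,'tip',(tip-O)@v,(tip-O)@u,tip[2])
m=O+.064*u+.095*Z
for f in('s4','t4'):
  print(f,'tip',proj(f,tip),'mouth',proj(f,m),'J mm',[ (proj(f,m+.001*k)-proj(f,m)).round(2).tolist() for k in(v,u,Z)])
  for c in [(23,76,109),(-23,76,109),(23,86,109),(-23,86,109),(-50,105.5,14)]:
    print(c,proj(f,O+c[0]/1e3*v+c[1]/1e3*u+c[2]/1e3*Z))
# high-res enlarged intensity of top around narrow cup
im=cv2.cvtColor(np.load('pics/t4.npz')['image'],cv2.COLOR_BGR2GRAY); print(im[222:256,218:244:1])
" | sed 's/  */ /g'
```

```text
G in stand -0.0008501992997484201 -0.04936169730824404 tip -0.0008501992997483863 0.05013830269175597 0.1366
s4 tip [[402.5520005 182.88914507]] mouth [[405.91828193 197.97918596]] J mm [[[0.33, 0.19]], [[0.33, -0.15]], [[0.04, -0.4]]]
(23, 76, 109) [[418.23196394 194.87467684]]
(-23, 76, 109) [[402.897648 186.47109024]]
(23, 86, 109) [[421.53386251 193.38622845]]
(-23, 86, 109) [[406.17442485 185.0633474 ]]
(-50, 105.5, 14) [[400.58196674 213.22794485]]
t4 tip [[234.70299797 230.88133441]] mouth [[232.09389693 235.25840958]] J mm [[[-0.06, -0.42]], [[-0.43, 0.07]], [[-0.08, -0.09]]]
(23, 76, 109) [[224.37980067 225.08771376]]
(-23, 76, 109) [[226.89778996 244.75676786]]
(23, 86, 109) [[220.01457802 225.79276792]]
(-23, 86, 109) [[222.49756754 245.47121944]]
(-50, 105.5, 14) [[224.27864484 264.41953855]]
[[124 131 129 129 128 130 129 129 127 131 128 127 130 128 130 128 122 124
 127 114 132 141 156 180 166 156]
 [127 130 130 127 130 130 125 129 125 127 125 126 124 113 128 139 155 175
 165 166 169 166 172 177 172 170]
 [132 127 129 128 123 125 112 130 141 140 154 176 164 165 167 167 16
[... 2517 characters left out ...]
9 142 138 125 126 127 122 151 182 175 177
 178 177 174 174 172 173 172 177]
 [102 105 101 93 90 132 144 135 132 132 126 129 125 122 130 160 176 177
 177 172 174 172 174 169 166 166]
 [ 98 99 93 91 90 116 140 134 130 130 128 126 128 125 124 123 148 170
 169 168 168 168 165 168 167 170]
 [ 92 95 89 97 97 102 136 130 128 132 126 127 127 123 123 114 168 174
 169 169 174 176 173 179 179 176]
 [ 96 97 91 93 93 84 130 126 123 129 124 120 123 123 117 176 181 178
 181 179 181 182 182 179 179 184]
 [ 94 90 94 100 95 80 134 133 130 127 128 123 184 178 175 183 182 182
 182 184 182 183 185 185 184 187]
 [ 95 97 96 95 98 90 138 131 126 125 184 181 189 185 185 186 186 185
 187 185 189 189 191 193 192 190]]
```

Request:
send_rows --steps '[{"dp": [0, -1, 15], "roll": 0, "jaw": 40}, {"dp": [0, -1, 30], "roll": 0, "jaw": 40}, {"dp": [0, -1, 38], "roll": 0, "jaw": 40}, {"dp": [0, -1, 43], "roll": 0, "jaw": 40}, {"dp": [0, -1, 43], "roll": 0, "jaw": 40}]' --newtons 22

```text
time_s: 7.12
tcp_pos: [0.5812, 0.1825, 0.1412]
eef_rot: [180.0, -0.0, -79.6]
contact_force: [-0.4, -0.1, -1.6]
gripper_width: 0.0494
gripper_force: 22.0
```

```bash
python3 -c "
from h import *
st(); save('scene','s5')
im=np.load('pics/s5.npz')['image'];g=cv2.cvtColor(im,cv2.COLOR_BGR2GRAY)
a=np.radians(10.43);u=np.array([-np.sin(a),np.cos(a),0]);v=np.array([np.cos(a),np.sin(a),0]);O=np.array([.5719,.2311,0]);Z=np.array([0,0,1.])
for y,z in((50,93),(46,93),(55,93)): print(proj('s5',O+.001*v+y/1e3*u+z/1e3*Z))
print(g[188:208,390:420])"
```

```text
7.125 [0.5812 0.1825 0.1412] [ 1.7997e+02 -2.0000e-02 -7.9560e+01] [-0.4 -0.1 -1.6] [ 0.03 -0.09  0.02] 0.049436834713837856 21.999827027320862
[[401.49884472 201.05824707]]
[[400.15298671 201.66241598]]
[[403.17416739 200.30617823]]
[[ 70  90 113 119 117 117 117 120 121 124 130 135 140 138 136 129 120 117
  121 121 121 112 106 103  97  95  95  95  94  94]
 [ 79 101 117 122 118 120 119 120 128 137 136 135 133 126 112  99  90  91
  100 110 115 117 116 109 101  94  90  90  90  91]
 [107 117 127 133 124 118 120 128 135 133 127 118 112  98  87  72  59  54
   56  70  91 109 117 120 116 106  97  88  82  81]
 [133 131 137 139 133 127 127 131 128 113 101  93  86  73  55  39  27  21
   19  29  52  80 104 116 120 117 111  97  82  72]
 [141 142 140 141 139 138 136 126 100  86  82  74  59  39  22  14  11  17
   11  13  24  44  73  98 111 117 119 114 103  91]
 [143 142 139 138 138 139 137 124  94  80  70  57  38  16   8  11   9  12
   15  15  17  20  43  71  92 105 112 117 118 114]
 [143 140 139 140 136 137 137 129 107  86  68  48  24  11  10  12  12  11
   12  17  15  18  33  57  81  90  98 109 
[... 934 characters left out ...]
 86  77  53  30  18  16
   17  26  38  50  67  82  88  90  95 107 115 104]
 [126 126 130 129 129 129 125 106  80  74  76  80  87  86  78  59  48  47
   53  61  67  79  83  88  88  89  95 109 114 107]
 [123 126 124 127 127 126 114  88  66  61  65  73  87  89  89  84  84  84
   84  85  85  87  89  88  88  88  96 110 115 108]
 [121 122 124 126 123 119 100  70  62  66  76  83  87  89  92  91  90  90
   90  89  89  88  89  88  88  90  96 108 115 104]
 [117 119 121 121 118 106  81  66  69  77  92  94  90  89  89  91  91  90
   90  89  89  90  88  88  90  90  99 113 112  98]
 [114 115 116 115 106  85  70  66  67  75  92  93  90  91  91  90  92  90
   90  88  88  88  88  88  89  92 101 112 110  97]]
```

Request:
send_rows --steps '[{"dp": [-6, 0, 0], "roll": 0, "jaw": 40}, {"dp": [-12, 0, 0], "roll": 0, "jaw": 40}, {"dp": [-18, 0, 0], "roll": 0, "jaw": 40}, {"dp": [-22, 0, 0], "roll": 0, "jaw": 40}, {"dp": [-22, 0, 0], "roll": 0, "jaw": 40}]' --newtons 22

```text
time_s: 7.8
tcp_pos: [0.5772, 0.2046, 0.1416]
eef_rot: [-180.0, 0.0, -79.5]
contact_force: [0.0, -0.2, -2.4]
gripper_width: 0.0496
gripper_force: 22.0
```

Request:
send_rows --steps '[{"dp": [-2, 0, 0], "roll": 0, "jaw": 40}, {"dp": [-4, 0, 0], "roll": 0, "jaw": 40}, {"dp": [-4, 0, 0], "roll": 0, "jaw": 40}]' --newtons 22

```text
time_s: 8.18
tcp_pos: [0.5765, 0.2075, 0.1416]
eef_rot: [180.0, -0.0, -79.6]
contact_force: [-0.1, -4.2, -1.2]
gripper_width: 0.0495
gripper_force: 22.0
```

Request:
send_rows --steps '[{"dp": [-2, 0, 0], "roll": 0, "jaw": 40}, {"dp": [-4, 0, 0], "roll": 0, "jaw": 40}, {"dp": [-4, 0, 0], "roll": 0, "jaw": 40}]' --newtons 22

```text
time_s: 8.55
tcp_pos: [0.5757, 0.2116, 0.1415]
eef_rot: [180.0, -0.0, -79.6]
contact_force: [0.9, -5.2, -2.0]
gripper_width: 0.0502
gripper_force: 22.0
```

Request:
send_rows --steps '[{"dp": [-3, 0, 3], "roll": 0, "jaw": 40}, {"dp": [-5.5, 0, 5], "roll": 0, "jaw": 40}, {"dp": [-8, 0, 8], "roll": 0, "jaw": 40}, {"dp": [-11, 0, 11], "roll": 0, "jaw": 40}, {"dp": [-11, 0, 11], "roll": 0, "jaw": 40}]' --newtons 26

```text
time_s: 9.18
tcp_pos: [0.574, 0.222, 0.1308]
eef_rot: [180.0, -0.1, -79.6]
contact_force: [1.4, -8.1, 2.0]
gripper_width: 0.0497
gripper_force: 26.0
```

```bash
python3 -c "
from h import *
st(); save('scene','s6')
crop('s6',330,130,450,240,5,'n')"
```

```text
9.175 [0.574  0.222  0.1308] [ 1.7999e+02 -8.0000e-02 -7.9570e+01] [ 1.4 -8.1  2. ] [-2.79 -0.66  0.01] 0.04972319053893124 25.999944806098938
```

View pics/n.png

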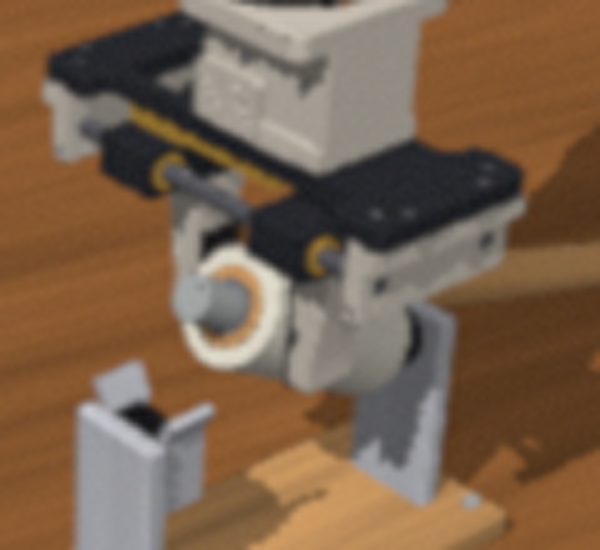

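The picture shows the plunger inside the narrow cup and the pin raised at (369,190), above and in front of the cheeks. I'll check where the pin sits in numbers.

```bash
python3 -c "
from h import *
a=np.radians(10.43);u=np.array([-np.sin(a),np.cos(a),0]);v=np.array([np.cos(a),np.sin(a),0]);O=np.array([.5719,.2311,0])
s=r.get_state();print((s['tcp_pos']-O)@v,(s['tcp_pos']-O)@u,s['tcp_pos'][2]+.005-.095)
print(rayplane('s6',(369,190.4),O+.001*v,10.43))"
```

```text
0.0004632422761012925 -0.009392079551344513 0.040907343619234926
(np.float64(-0.0458), np.float64(0.1539))
```

Request:
send_rows --steps '[{"dp": [2, 0, 5], "roll": 0, "jaw": 40}, {"dp": [3.5, 0, 10], "roll": 0, "jaw": 40}, {"dp": [4.8, 0, 15], "roll": 0, "jaw": 40}, {"dp": [6.2, 0, 21], "roll": 0, "jaw": 40}, {"dp": [6.2, 0, 21], "roll": 0, "jaw": 40}]' --newtons 26

```text
time_s: 9.85
tcp_pos: [0.5753, 0.2158, 0.1098]
eef_rot: [-180.0, -0.1, -79.6]
contact_force: [1.6, -8.3, 2.8]
gripper_width: 0.0494
gripper_force: 26.0
```

```bash
python3 -c "
from h import *
st();save('scene','s7')
a=np.radians(10.43);u=np.array([-np.sin(a),np.cos(a),0]);v=np.array([np.cos(a),np.sin(a),0]);O=np.array([.5719,.2311,0]);Z=np.array([0,0,1.])
for t in(12,18,26):
  q=np.radians(t);G=np.array([-.0153,.0195+.095]);p=O+.001*v+(G[0]-.0425*np.cos(q))*u+(G[1]+.0425*np.sin(q))*Z; print(t,proj('s7',p))
im=np.load('pics/s7.npz')['image'];print(cv2.cvtColor(im,cv2.COLOR_BGR2GRAY)[188:218,355:385])"
```

```text
9.85 [0.5753 0.2158 0.1098] [-1.7999e+02 -6.0000e-02 -7.9590e+01] [ 1.6 -8.3  2.8] [-2.58 -0.66 -0.03] 0.04941643432745067 25.999790132045746
12 [[364.22950868 205.37068807]]
18 [[364.73716953 203.35501324]]
26 [[365.67348765 200.64293472]]
[[ 98  99  99 102 101 103 120 147 158 160 156 141  90  42  26  24  25  26
   27  51  78  81  50  30  33  35  36  35  36  32]
 [101 102 101  99 103 100 114 137 155 158 157 141  92  43  24  27  30  26
   36  60  79  70  43  32  34  34  32  32  34  34]
 [101 100  99 100 100 103 109 135 155 159 157 140  90  48  49  59  62  62
   72  91 101  79  44  32  33  34  32  34  36  34]
 [100  99  98  99  98  98 105 128 153 158 156 137  94  88 115 128 128 131
  142 154 154 124  76  45  31  32  34  34  34  34]
 [ 99  98  98  96  97  95 100 124 153 158 153 138 120 150 183 186 183 183
  188 193 190 171 133  91  58  41  32  32  31  34]
 [ 97  97  97  93  95  93  97 121 151 157 153 147 158 186 196 195 195 194
  198 201 204 198 184 156 119  88  59  39  31  31]
 [ 95  93  94  96  94  93  98 124 153 156 157 168 186 191 192 189 191 192
  197 199 199 200 201 194 181 155 1
[... 2191 characters left out ...]
141 161 176 174 170 169
  185 194 196 196 189 164 130 119 117 114 102 108]
 [ 59  30  24  21  24  24  30  53  86 122 146 163 178 177 167 148 144 170
  187 184 184 184 163 131 111 108 107 105  94 107]
 [118  77  45  28  22  22  28  61 111 158 177 177 165 142 122 117 144 179
  173 141 141 152 126 106  99 104 102 100  93 106]
 [165 139 103  60  34  26  43  88 136 164 166 143 121 105  98 110 139 160
  152 116 108 111 104 101 102 104 105 101  97 102]
 [188 181 162 118  76  50  68 114 136 130 117 105 100 103 106 110 113 120
  117 106 103 104 102 104 103 105 105 105  96  88]
 [191 191 184 165 138 109 105 134 131 107  99 100 107 112 116 117 107 103
  103 104 103 103 102 104 105 105 106 106  98  84]]
```

Request:
send_rows --steps '[{"dp": [0.6, 0, 5], "roll": 0, "jaw": 40}, {"dp": [1.2, 0, 10], "roll": 0, "jaw": 40}, {"dp": [1.6, 0, 14], "roll": 0, "jaw": 40}, {"dp": [1.6, 0, 14], "roll": 0, "jaw": 40}]' --newtons 26

```text
time_s: 10.4
tcp_pos: [0.5754, 0.2141, 0.0956]
eef_rot: [180.0, -0.1, -79.6]
contact_force: [2.4, -7.8, 0.0]
gripper_width: 0.0496
gripper_force: 26.0
```

```bash
python3 -c "
from h import *
st();save('scene','s8')
a=np.radians(10.43);u=np.array([-np.sin(a),np.cos(a),0]);v=np.array([np.cos(a),np.sin(a),0]);O=np.array([.5719,.2311,0]);Z=np.array([0,0,1.])
for t in(0,6,12):
  q=np.radians(t);G=np.array([-.0169,.0055+.095]);p=O+.001*v+(G[0]-.0425*np.cos(q))*u+(G[1]+.0425*np.sin(q))*Z; print(t,proj('s8',p))
im=np.load('pics/s8.npz')['image'];print(cv2.cvtColor(im,cv2.COLOR_BGR2GRAY)[196:226:,348:382])"|sed 's/  */ /g'
```

```text
10.4 [0.5754 0.2141 0.0956] [ 1.7998e+02 -7.0000e-02 -7.9590e+01] [ 2.4 -7.8 0. ] [-2.66 -0.77 -0.06] 0.04957322147494181 26.001702547073364
0 [[362.91185882 215.34829285]]
6 [[363.06842706 213.4697533 ]]
12 [[363.39911937 211.52529869]]
[[ 94 94 95 ... 34 35 33]
 [ 96 95 93 ... 32 36 31]
 [ 93 90 89 ... 32 35 33]
 ...
 [158 158 158 ... 101 96 99]
 [159 158 159 ... 100 100 102]
 [157 159 159 ... 101 101 100]]
```

```bash
python3 -c "
from h import *
np.set_printoptions(threshold=99999,linewidth=250)
im=np.load('pics/s8.npz')['image'];print(cv2.cvtColor(im,cv2.COLOR_BGR2GRAY)[198:226:,346:378])"
```

```text
[[ 95  94  93  90  89  91  88  90  87  88  88  89  89  88  94 118 152 161 156 138  90  52  63  85 107 128 146 172 170 137  94  59]
 [ 90  90  87  87  87  89  87  88  88  90  90  91  92  93  98 120 154 159 150 131 104 107 128 153 173 183 194 200 201 190 162 129]
 [ 86  87  87  87  89  89  92  92  93  95  93  96  94  96 102 123 153 158 152 142 149 168 180 187 193 199 205 207 210 210 204 191]
 [ 89  89  89  91  91  92  94  95  96 100 106 108 105 100 100 123 153 162 167 172 180 185 184 183 188 195 205 210 211 214 213 214]
 [ 91  90  95  95  96  96  97 102 112 125 137 139 123 104 100 123 154 167 178 182 183 183 180 181 186 188 197 206 211 214 215 216]
 [ 94  96  96  97 100 105 112 125 143 157 165 160 136 107 101 126 158 170 180 181 175 171 169 171 178 181 188 196 208 215 216 216]
 [ 97  99 100 109 116 130 144 158 166 172 172 169 151 117 104 128 161 178 181 173 159 147 145 146 153 166 180 189 199 212 216 217]
 [ 97 101 113 133 149 158 167 170 171 170 171 169 156 122 106 129 163 181 177 159 141 133 128 131 135 147 167 182 193 201 213 214]
 [ 99 102 119 145 162 170 171 169 171 169 170 171 15
[... 1868 characters left out ...]
135 136 138 142 141 115 136 176 183 168 137]
 [152 156 158 157 158 158 156 153 154 154 155 157 165 173 168 152 137 116 116 121 133 135 135 135 128 115 110 137 173 168 141 114]
 [153 158 159 158 159 159 154 152 153 156 154 155 159 159 150 140 128 116 112 118 129 136 135 134 123 107 103 130 154 138 114 102]
 [152 156 158 158 158 158 155 154 155 155 154 157 159 156 148 138 128 116 114 115 126 133 137 133 122 105 102 109 115 110 101  97]
 [152 158 159 158 159 157 156 153 155 156 155 156 158 158 146 138 127 116 114 121 130 136 136 134 122 108 101 100 100  97  96  93]
 [153 158 157 159 159 158 156 153 155 157 156 155 158 157 146 136 127 115 118 126 132 136 136 133 123 107 100  98  99  96  96  98]]
```

Request:
send_rows --steps '[{"dp": [0, 0, -3], "roll": 0, "jaw": 40}, {"dp": [0, 0, -5], "roll": 0, "jaw": 40}, {"dp": [-1.5, 0, -5], "roll": 0, "jaw": 40}, {"dp": [-3, 0, -5], "roll": 0, "jaw": 40}, {"dp": [-3, 0, -5], "roll": 0, "jaw": 40}]' --newtons 40

```text
time_s: 11.08
tcp_pos: [0.5747, 0.2166, 0.1]
eef_rot: [179.9, -0.1, -79.6]
contact_force: [4.5, -9.7, -4.4]
gripper_width: 0.049
gripper_force: 40.0
```

```bash
python3 -c "
from h import *
np.set_printoptions(threshold=99999,linewidth=250)
st();st();save('scene','s9')
im=np.load('pics/s9.npz')['image'];print(cv2.cvtColor(im,cv2.COLOR_BGR2GRAY)[196:220:,350:380])"
```

```text
11.075 [0.5747 0.2166 0.1   ] [ 1.7992e+02 -1.1000e-01 -7.9610e+01] [ 4.5 -9.7 -4.4] [-3.48 -1.7  -0.24] 0.048999089260906466 40.011311173439026
11.075 [0.5747 0.2166 0.1   ] [ 1.7992e+02 -1.1000e-01 -7.9610e+01] [ 4.5 -9.7 -4.4] [-3.48 -1.7  -0.24] 0.048999089260906466 40.011311173439026
[[ 93  94  95  93  96  94  92  91  90  88  88  93 118 152 160 157 141 116 115 118 133 153 172 180 187 188 171 129  90  59]
 [ 94  92  91  90  89  90  89  88  87  88  87  93 118 151 157 156 154 164 185 183 185 191 196 199 204 204 201 187 160 121]
 [ 90  89  87  89  90  86  88  87  87  89  88  95 121 153 160 163 173 184 192 190 190 190 193 200 206 209 209 209 202 183]
 [ 88  88  89  90  89  90  89  91  93  94  95  99 124 155 165 175 185 186 184 183 183 187 190 193 197 207 209 211 212 210]
 [ 88  89  91  91  94  93  95  97  94  95  96 104 129 157 171 183 185 181 171 166 173 180 185 188 192 204 210 210 212 214]
 [ 92  93  95  94  96  99 106 109 106 100  98 105 130 162 179 185 178 167 151 146 148 157 168 182 191 201 212 215 213 213]
 [ 96  97  98 103 110 125 135 136 123 105  98 106 132 166 183 181 163 14
[... 1442 characters left out ...]
 24  21  28  64 121 167 182 178 167 143 121 103  96 104 116 114 106 138 183 185 167]
 [178 191 194 192 184 167 139 102  61  35  26  41  87 136 165 165 144 121 106  98  93  98 119 121 112 104 139 179 177 152]
 [162 172 185 189 194 188 180 161 117  75  51  70 113 136 132 118 105 100 100 104 113 126 133 120 104 114 152 177 165 135]
 [155 159 162 175 187 194 193 184 165 139 110 105 134 132 109  98 101 106 112 119 145 170 162 122 111 146 172 169 142 116]
 [156 156 155 158 170 183 193 191 188 181 167 146 142 125 111 112 114 115 118 130 154 177 160 122 134 173 172 145 116 104]
 [157 158 153 153 155 165 177 187 192 193 189 175 157 126 123 129 127 126 130 137 148 155 129 112 134 158 145 115 101  97]]
```

```bash
python3 -c "
from h import *
np.set_printoptions(threshold=99999,linewidth=250)
save('top','t9')
a=np.radians(10.43);u=np.array([-np.sin(a),np.cos(a),0]);v=np.array([np.cos(a),np.sin(a),0]);O=np.array([.5719,.2311,0]);Z=np.array([0,0,1.])
f=lambda x,y,z:proj('t9',O+x*v/1e3+y*u/1e3+z*Z/1e3)[0].round(1)
for n,p in dict(cheekR=(15,-54,107),cheekL=(-15,-54,107),cR=(15,-76,107),cL=(-15,-76,107),pin=(0,-59,107),pintop=(0,-59,117),postA=(23,-76,109),postB=(-23,-76,109),postC=(23,-86,109),postD=(-23,-86,109)).items(): print(n,f(*p))
im=np.load('pics/t9.npz')['image'];print(cv2.cvtColor(im,cv2.COLOR_BGR2GRAY)[206:246,276:304])"
```

```text
cheekR [281.6 219.5]
cheekL [283.5 232.3]
cR [291.1 218. ]
cL [293.1 230.7]
pin [284.7 225.5]
pintop [284.3 224.5]
postA [290.5 214.4]
postB [293.6 233.9]
postC [294.9 213.7]
postD [298.  233.2]
[[ 64  58 137 125 124 125 127 121 125 123 123 124 124 125 123 128 125 126 126 124 128 127 127 124 129 126 129 126]
 [ 58  51 140 134 125 132 129 131 126 129 132 130 128 128 131 128 127 128 131 128 126 129 130 129 129 129 131 126]
 [ 60  47 125 132 132 131 129 131 128 127 130 130 129 128 131 127 131 135 128 130 129 125 131 131 131 127 131 129]
 [ 58  70 138 134 133 131 136 136 135 131 134 135 130 134 135 133 132 131 132 135 133 135 133 133 134 134 130 132]
 [ 56  73 138 130 124 128 124 127 129 126 125 130 127 127 126 129 128 129 129 130 130 130 129 131 130 130 127 131]
 [ 61  71 135 127 126 128 128 126 124 124 123 123 125 127 123 124 130 124 130 126 123 124 123 127 122 119 122 123]
 [ 58  73 135 126 126 126 125 121 125 123 123 122 118 117 125 123 126 125 125 120 120 123 106 120 142 142 166 170]
 [ 52 109 134 125 125 123 117 123 121 119 143 142 170 170 172 120 107 121 141 142 152 169 166 172 17
[... 2995 characters left out ...]
 191 189]
 [ 69  68  74  76  69  73  58 148 139 140 139 138 138 138 140 141 139 143 140 146 133 125 124 120 162 186 182 180]
 [ 70  71  71  69  70  70  56 150 141 140 141 139 144 142 141 141 140 141 139 139 133 120 122 142 143 179 178 178]
 [ 72  74  73  76  71  70  54 132 145 140 140 139 135 134 130 133 126 128 120 124 122 116 167 172 171 175 176 178]
 [ 65  69  69  69  69  74  57 102 137 130 127 131 120 122 122 122 120 123 121 120 119 177 178 178 179 177 175 179]
 [ 67  71  72  73  65  67  67  89 126 124 123 127 126 131 130 122 122 177 175 169 170 178 177 175 173 174 179 182]
 [ 60  69  74  70  70  71  65  71 134 128 130 127 131 126 126 122 115 183 178 180 181 180 180 177 180 183 187 137]]
```

Request:
send_rows --steps '[{"dp": [-1, 0, 3], "roll": 0, "jaw": 40}, {"dp": [-1, 0, 6], "roll": 0, "jaw": 40}, {"dp": [-0.8, 0, 9], "roll": 0, "jaw": 40}, {"dp": [-0.8, 0, 9], "roll": 0, "jaw": 40}]' --newtons 40

```text
time_s: 11.68
tcp_pos: [0.5748, 0.2177, 0.0918]
eef_rot: [180.0, -0.1, -79.6]
contact_force: [2.9, -9.8, 2.3]
gripper_width: 0.0491
gripper_force: 40.0
```

```bash
python3 -c "
from h import *
np.set_printoptions(threshold=99999,linewidth=250)
st();save('top','t10');save('scene','s10')
im=np.load('pics/t10.npz')['image'];print(cv2.cvtColor(im,cv2.COLOR_BGR2GRAY)[214:234,276:296])
im=np.load('pics/s10.npz')['image'];print(cv2.cvtColor(im,cv2.COLOR_BGR2GRAY)[200:222,350:380])"
```

```text
11.675 [0.5748 0.2177 0.0918] [ 1.7998e+02 -8.0000e-02 -7.9590e+01] [ 2.9 -9.8  2.3] [-3.04 -0.72  0.01] 0.04909541433320608 40.001354813575745
[[ 53 110 137 127 125 172 169 164 193 213 216 215 219 201 185 165 154 181 183 204]
 [ 51 112 125 122 102 203 219 202 189 194 176 159 162 153 145 168 210 207 208 228]
 [ 38 172 189 169 171 171 163 150 135 137 139 135 137 137 138 122 211 209 210 226]
 [ 75 186 182 171 170 152 126 134 137 137 142 142 141 133 131 119 209 208 208 217]
 [139 176 168 166 165 154 128 137 136 140 145 154 145 142 119  88 202 209 203 212]
 [167 166 161 160 165 165 156 134 155 152 108  99  88  77  63  35 181 208 204 213]
 [131 172 172 171 172 177 151 116 127 133  96  49  46  45  52  35 130 215 208 213]
 [135 181 177 174 175 180 163 113 118 122  98  47  60  58  60  48  95 224 210 209]
 [148 181 174 172 172 173 171 149 140 121 158  55  58  62  60  54  78 226 204 209]
 [118 154 166 187 194 169 173 175 182 129 170  43  59  60  63  51  53 221 211 206]
 [108 184 186 186 191 183 186 188 186 180 158  64  62  65  59  56  31 207 206 203]
 [111 200 192 190 187 189 188 188 186 193 1
[... 2711 characters left out ...]
 76  51  70 113 135 131 117 104  99 102 105 109 111 104  91  78  87 129 171 185 181]
 [157 157 164 176 189 193 192 185 164 138 109 106 132 131 108  99 102 105 113 116 111  93  79  67  72  98 145 178 186 178]
 [157 155 154 158 171 184 193 191 188 182 168 147 141 125 110 111 115 115 120 123 118  84  74  66  78 112 154 180 180 169]
 [158 157 155 152 156 163 177 188 192 194 188 176 157 127 123 129 128 126 134 133 120  84  70  72 102 144 174 182 174 154]
 [157 157 157 155 152 155 159 171 185 190 189 180 159 125 121 131 135 133 135 134 119  91  77  86 125 170 183 181 168 140]
 [158 159 155 153 154 155 153 157 167 174 169 154 137 115 115 123 131 136 136 135 121 104  98 103 135 176 183 174 153 124]]
```

Request:
send_rows --steps '[{"dp": [-0.7, 0, 2], "roll": 0, "jaw": 40}, {"dp": [-0.7, 0, 4.5], "roll": 0, "jaw": 40}, {"dp": [-0.7, 0, 4.5], "roll": 0, "jaw": 40}]' --newtons 40

```text
time_s: 12.15
tcp_pos: [0.5747, 0.2183, 0.0874]
eef_rot: [180.0, -0.1, -79.6]
contact_force: [1.9, -10.0, 1.2]
gripper_width: 0.0491
gripper_force: 40.0
```

```bash
python3 -c "
from h import *
np.set_printoptions(threshold=99999,linewidth=250)
st();save('top','t11');save('scene','s11')
im=np.load('pics/t11.npz')['image'];print(cv2.cvtColor(im,cv2.COLOR_BGR2GRAY)[218:234,276:292])
im=np.load('pics/s11.npz')['image'];print(cv2.cvtColor(im,cv2.COLOR_BGR2GRAY)[203:222,358:384])
a=np.radians(10.43);u=np.array([-np.sin(a),np.cos(a),0]);v=np.array([np.cos(a),np.sin(a),0]);O=np.array([.5719,.2311,0]);Z=np.array([0,0,1.])
for z in(85,92,95,100,105,112): print(z,[proj('s11',O+.001*v-(y/1e3)*u+z/1e3*Z)[0].round(1) for y in(61,45)])
"
```

```text
12.15 [0.5747 0.2183 0.0874] [ 1.7998e+02 -8.0000e-02 -7.9590e+01] [  1.9 -10.    1.2] [-3.11 -0.74 -0.02] 0.04910657859023421 40.00166416168213
[[139 175 171 163 165 155 131 138 141 142 143 156 141 144 116  88]
 [170 167 159 160 162 168 153 131 154 153 107  97  88  80  63  40]
 [175 173 169 170 170 177 149 117 129 133  98  46  51  44  44  33]
 [139 180 176 177 176 176 163 115 115 122 103  49  58  61  63  46]
 [133 180 175 176 174 174 174 137 133 139 153  55  63  63  63  55]
 [140 176 169 170 168 170 171 165 168 138 173  41  59  55  59  55]
 [113 200 194 171 175 178 187 138 140 116 173  65  54  66  61  55]
 [109 199 193 186 188 183 194 122 135 121 138  97  53  58  53  48]
 [112 202 193 194 192 191 193 191 139 139 129 101  55  62  61  58]
 [112 171 194 186 185 184 190 150 130 138 109 134  48  53  57  54]
 [124 136 186 179 178 177 182 124 129 140 118 167  45  51  56  45]
 [125 121 176 169 171 172 172 128 133 134 104 177  35  51  46  50]
 [122 134 165 155 155 155 137 125 127 126 101 171  56  37  39  44]
 [139 117 142 137 134 122 114 115 116 132 122 164  87  99 102 100]
 [129 127 123 128
[... 1754 characters left out ...]
11 115 115 121 126 125 110  96  80  69  97 144 176 181 180 170 166 159 145]
 [193 193 188 177 156 128 124 129 127 127 132 134 126  96  81  70  74 101 143 172 180 175 162 158 151 135]
 [186 191 187 181 159 125 122 131 133 134 136 134 118  82  64  66  90 122 152 175 178 168 153 144 137 121]
 [165 174 169 154 137 118 115 123 133 137 135 133 114  79  63  68  98 140 165 177 173 154 137 132 124 109]]
85 [array([362.1, 222. ]), array([368. , 219.3])]
92 [array([362.2, 219.1]), array([368.1, 216.4])]
95 [array([362.2, 217.9]), array([368.2, 215.2])]
100 [array([362.3, 215.8]), array([368.3, 213.2])]
105 [array([362.4, 213.8]), array([368.3, 211.1])]
112 [array([362.5, 210.8]), array([368.5, 208.2])]
```

Request:
send_rows --steps '[{"dp": [0, 0, -1], "roll": 0, "jaw": 40}, {"dp": [2, 0, -1], "roll": 0, "jaw": 40}, {"dp": [4, 0, -1], "roll": 0, "jaw": 40}, {"dp": [6, 0, -1], "roll": 0, "jaw": 40}, {"dp": [6, 0, -1], "roll": 0, "jaw": 40}]' --newtons 25

```text
time_s: 12.88
tcp_pos: [0.5757, 0.2126, 0.0884]
eef_rot: [180.0, -0.1, -79.6]
contact_force: [1.7, -9.1, 1.6]
gripper_width: 0.0495
gripper_force: 25.0
```

```bash
python3 -c "
from h import *
np.set_printoptions(threshold=99999,linewidth=250)
st();save('top','t12');save('scene','s12')
im=np.load('pics/t12.npz')['image'];print(cv2.cvtColor(im,cv2.COLOR_BGR2GRAY)[218:234,276:292])
im=np.load('pics/s12.npz')['image'];print(cv2.cvtColor(im,cv2.COLOR_BGR2GRAY)[203:222,358:384])"
```

```text
12.875 [0.5757 0.2126 0.0884] [ 1.7999e+02 -7.0000e-02 -7.9590e+01] [ 1.7 -9.1  1.6] [-2.96 -0.76 -0.05] 0.04949655785307005 24.99906599521637
[[ 60  65  47 148 171 156 133 142 138 139 145 150 149 143 117  90]
 [ 56  56  63 172 170 167 152 125 153 156 108  96  87  78  66  40]
 [ 59  50 101 184 176 177 154 120 129 131  97  54  53  47  42  40]
 [ 61  68  96 189 179 179 164 111 115 128 104  52  53  56  60  46]
 [ 52 114 106 157 180 176 176 136 140 113 124  52  65  64  55  50]
 [ 69 121 133 126 155 169 174 167 127 127 141  49  61  58  63  53]
 [ 68 122 115 131 181 185 189 193 131 138 146  58  60  61  62  54]
 [113 122 132 153 197 194 191 197 133 140 149  90  56  61  56  58]
 [ 80 113 143 122 196 190 187 196 134 139 147  87  53  55  57  54]
 [ 61 102 126 115 196 185 184 189 126 135 143 107  54  61  58  58]
 [ 53  97 126 116 183 176 176 181 129 134 139 142  49  54  53  56]
 [ 60  99 127 114 151 169 166 143 128 132 133 141  40  47  53  55]
 [ 69  92 123 125 118 152 129 120 125 121 124 128  41  47  39  28]
 [ 63 105 120 131  99 127 119 118 126 127 135 155  88 101 107 102]
 [ 69  97 124 125 1
[... 1449 characters left out ...]
 103 111 110 110 115 151 186 194 193 191 190 178 136  91]
 [117  77  51  71 113 137 131 119 105 100 100 108 118 117  89  91 125 168 185 191 188 184 181 168 125  79]
 [167 140 110 106 133 132 108  98 102 107 112 118 122 111  78  87 134 177 185 187 182 176 172 158 119  73]
 [188 183 168 146 142 125 110 111 115 115 120 125 123  96  71  94 144 176 184 181 173 169 164 149 114  90]
 [193 193 187 178 158 127 124 129 128 127 131 134 119  85  67  98 147 176 181 175 165 160 156 139 115 119]
 [185 191 187 179 158 124 119 130 134 135 137 130 108  74  75 110 150 176 177 170 158 152 143 126 110 132]
 [166 173 167 153 137 118 114 122 131 136 136 132 108  77  88 130 165 178 174 160 143 137 131 115 105 135]]
```

Request:
send_rows --steps '[{"dp": [2, 0, 0], "roll": 0, "jaw": 40}, {"dp": [4, 0, 0], "roll": 0, "jaw": 40}, {"dp": [5, 0, 0], "roll": 0, "jaw": 40}, {"dp": [5, 0, 0], "roll": 0, "jaw": 40}]' --newtons 20

```text
time_s: 13.48
tcp_pos: [0.5766, 0.2082, 0.0885]
eef_rot: [-180.0, -0.0, -79.6]
contact_force: [1.4, -6.8, 1.8]
gripper_width: 0.0492
gripper_force: 20.0
```

```bash
python3 -c "
from h import *
np.set_printoptions(threshold=99999,linewidth=250)
st();save('top','t13');save('scene','s13')
im=np.load('pics/t13.npz')['image'];print(cv2.cvtColor(im,cv2.COLOR_BGR2GRAY)[218:234,274:292])
im=np.load('pics/s13.npz')['image'];print(cv2.cvtColor(im,cv2.COLOR_BGR2GRAY)[203:222,358:384])"
```

```text
13.475 [0.5766 0.2082 0.0885] [-1.800e+02 -3.000e-02 -7.957e+01] [ 1.4 -6.8  1.8] [-2.27 -0.33  0.07] 0.04924699862677672 19.998140037059784
[[ 56  52  59  58  65  57  48 120 140 140 139 139 144 152 143 141 120  87]
 [ 64  59  61  52  59  56  63 173 161 132 156 154 109  98  88  77  64  33]
 [ 50  60  60  58  61  49  95 190 155 117 128 133 101  49  47  50  53  33]
 [ 57  52  62  59  54  49 130 189 167 111 117 125 100  50  54  61  51  48]
 [ 58  57  57  55  48 106 126 162 178 136 138 113 129  57  60  62  55  48]
 [ 52  52  53  50  62 123 127 130 196 201 128 126 144  46  60  63  60  50]
 [ 54  54  53  81  75 125 157 144 197 201 131 140 151  59  63  58  55  53]
 [ 57  55  64 139  70 113 147 129 198 197 135 142 151  91  59  53  61  56]
 [ 52  66  95 110  58 107 124 126 201 197 134 140 149  87  49  49  63  58]
 [ 55  56  78  80  57 104 122 105 195 190 131 134 144 111  50  58  54  55]
 [ 68  64  73  80  80  98 137 105 158 183 132 130 137 141  49  56  57  56]
 [ 67  68  70  74  47  92 120 125 120 143 128 129 133 142  36  55  52  53]
 [ 90  63  70  70  59 107 122 129 100 122 121 124 121 127  
[... 1575 characters left out ...]
  96  96 111 132 169 191 195 196 197 192 165 108 116 153]
 [119  78  51  70 114 137 132 120 105  99 101 105  98  86 104 146 184 196 195 192 189 183 158 100 104 150]
 [166 139 110 105 134 131 107  99 102 106 112 117 109  89 118 166 188 194 189 185 182 174 150  91  97 144]
 [187 181 168 147 142 125 111 112 115 116 121 124 116  92 119 169 186 186 179 175 173 165 142  87  96 140]
 [193 192 189 176 157 126 125 127 129 125 133 133 118  91 122 166 181 181 171 167 165 157 133  95 120 151]
 [185 190 188 180 159 125 120 130 133 134 136 133 112  98 129 166 180 176 163 160 157 146 128 113 145 159]
 [166 175 170 154 138 117 115 124 133 136 137 132 110  93 127 170 180 171 155 149 146 134 117 115 152 160]]
```

Request:
send_rows --steps '[{"dp": [1, 0, 0], "roll": 0, "jaw": 40}, {"dp": [2, 0, 0], "roll": 0, "jaw": 40}, {"dp": [2, 0, 0], "roll": 0, "jaw": 40}, {"dp": [2, 0, 0], "roll": 0, "jaw": 40}]' --newtons 12

```text
time_s: 14.08
tcp_pos: [0.577, 0.2064, 0.0885]
eef_rot: [-180.0, -0.0, -79.6]
contact_force: [0.2, -5.9, 2.0]
gripper_width: 0.0497
gripper_force: 12.0
```

Request:
send_rows --steps '[{"dp": [0, 0, 0], "roll": 0, "jaw": 40}, {"dp": [0, 0, 0], "roll": 0, "jaw": 40}, {"dp": [0, 0, 0], "roll": 0, "jaw": 40}]' --newtons 3

```text
time_s: 14.45
tcp_pos: [0.5769, 0.207, 0.0883]
eef_rot: [-180.0, 0.0, -79.6]
contact_force: [0.4, -3.9, 1.9]
gripper_width: 0.0501
gripper_force: 3.0
```

Request:
send_rows --steps '[{"dp": [0, 0, 0], "roll": 0, "jaw": 70}, {"dp": [0, 0, 0], "roll": 0, "jaw": 100}, {"dp": [0, 0, 0], "roll": 0, "jaw": 100}, {"dp": [0, 0, 0], "roll": 0, "jaw": 100}, {"dp": [0, 0, 0], "roll": 0, "jaw": 100}]'

```text
time_s: 15.08
tcp_pos: [0.5768, 0.2069, 0.088]
eef_rot: [-180.0, 0.0, -79.6]
contact_force: [-0.3, 0.8, 0.3]
gripper_width: 0.0869
gripper_force: 0.0
```

Request:
send_rows --steps '[{"dp": [0, 0, -20], "roll": 0, "jaw": 100}, {"dp": [0, 0, -70], "roll": 0, "jaw": 100}, {"dp": [0, 0, -130], "roll": 0, "jaw": 100}, {"dp": [0, 0, -150], "roll": 0, "jaw": 100}, {"dp": [0, 0, -150], "roll": 0, "jaw": 100}]'

```text
time_s: 15.7
tcp_pos: [0.5775, 0.2074, 0.2404]
eef_rot: [-179.8, 0.1, -79.6]
contact_force: [-1.2, -0.5, -0.8]
gripper_width: 0.0876
gripper_force: 0.0
```

```bash
python3 -c "
from h import *
np.set_printoptions(threshold=99999,linewidth=250)
st();save('scene','s14')
a=np.radians(10.43);u=np.array([-np.sin(a),np.cos(a),0]);v=np.array([np.cos(a),np.sin(a),0]);O=np.array([.5719,.2311,0]);Z=np.array([0,0,1.])
P=lambda x,y,z:proj('s14',O+x*v/1e3+y*u/1e3+z*Z/1e3)[0].round(1)
print('body ends top', P(0,-49,117),P(0,41,117),'bottom',P(0,-49,67),P(0,41,67))
im=np.load('pics/s14.npz')['image'];hsv=cv2.cvtColor(im,cv2.COLOR_BGR2HSV)
m=((hsv[...,1]<45)&(hsv[...,2]>120)).astype(np.uint8)[160:260,340:440]
for row in m[15:75:1]: print(''.join('.#'[k] for k in row))"
```

```text
15.7 [0.5775 0.2074 0.2404] [-1.7978e+02  1.0000e-01 -7.9560e+01] [-1.2 -0.5 -0.8] [ 0.13 -0.06 -0.05] 0.08763861236651649 0.0
body ends top [366.8 206.6] [399.  192.5] bottom [365.9 226.9] [397.2 212.5]
....................................................................................................
....................................................................................................
....................................................................................................
....................................................................................................
....................................................................................................
....................................................................................................
....................................................................................................
....................................................................................................
........................................................................................
[... 4463 characters left out ...]
########################........................................#######.......................
......#################..#####.........................................######......##...............
.....###################.###.............................................###.......###..............
.....##################..#..........................................................................
.....##################.............................................................................
.....##################.............................................................................
.....##################.............................................................................
```

```bash
python3 -c "
from h import *
save('top','t14')
a=np.radians(10.43);u=np.array([-np.sin(a),np.cos(a),0]);v=np.array([np.cos(a),np.sin(a),0]);O=np.array([.5719,.2311,0]);Z=np.array([0,0,1.])
th=np.linspace(0,2*np.pi,60)
def sil(f,dy,zp,zn,dx=0):
  A=np.array([dx/1e3,(-74+dy)/1e3,zp/1e3]);B=np.array([dx/1e3,(74+dy)/1e3,zn/1e3]);d=B-A;L=np.linalg.norm(d);d/=L;n=np.cross(d,[1,0,0])
  pts=[A+d*s+.025*(np.cos(t)*np.array([1,0,0])+np.sin(t)*n) for s in(.025,.115) for t in th]
  q=proj(f,np.array([O+p[0]*v+p[1]*u+p[2]*Z for p in pts])); h=cv2.convexHull(q.astype(np.float32))
  m=np.zeros((480,640),np.uint8);cv2.fillConvexPoly(m,np.round(h*16).astype(np.int32),1,shift=4);return m
for f in('s14','t14'):
  hsv=cv2.cvtColor(np.load('pics/'+f+'.npz')['image'],cv2.COLOR_BGR2HSV); w=((hsv[...,1]<45)&(hsv[...,2]>120))
  res=[]
  for dy in range(-4,15,2):
   for zp in range(80,122,3):
    for zn in(80,84,88,90,92,95,98):
     m=sil(f,dy,zp,zn)>0; ring=(cv2.dilate(m.astype(np.uint8),np.ones((5,5)))>0)&~m
     res.append(((w&m).sum()/m.sum()-(w&ring).sum()/ring.sum(),dy,zp,zn))
  res.sort(reverse=True);print(f,[(round(float(x[0]),3),)+x[1:] for x in res[:8]],w.sum())
c=cv2.cvtColor(np.load('pics/t14.npz')['image'],cv2.COLOR_BGR2HSV);w=((c[...,1]<45)&(c[...,2]>120))[205:255,215:310]
for row in w: print(''.join('.#'[int(k)] for k in row))"
```

```text
s14 [(0.672, 6, 98, 88), (0.67, 6, 92, 90), (0.669, 6, 95, 92), (0.668, 6, 101, 84), (0.667, 6, 95, 88), (0.666, 6, 101, 88), (0.661, 6, 98, 90), (0.66, 6, 92, 92)] 64587
t14 [(0.177, 2, 89, 98), (0.175, -4, 119, 80), (0.175, 4, 83, 98), (0.175, 4, 83, 95), (0.172, 2, 86, 95), (0.171, 4, 89, 98), (0.171, 4, 86, 95), (0.171, 2, 86, 98)] 29695
.....................................................##..##....................................
....................................................####.##....................................
...................................................####..##....................................
.........................................................###...................................
..........................................................##...................................
..........................................................##...................................
..........................................................##...................................
..........................................................##........................
[... 3343 characters left out ...]
..#.........................
............####...#......................................#..........#.........................
.............####............###.........................##..........#.........................
..............####.............................................................................
...............#####................#..........................................................
.................##................###.........................................................
...............................................................................................
...............................................................................................
```

Request:
send_rows --steps '[{"dp": [50, 0, -10], "roll": 0, "jaw": 100}, {"dp": [110, 0, -10], "roll": 0, "jaw": 100}, {"dp": [170, 0, -10], "roll": 0, "jaw": 100}, {"dp": [230, 0, -10], "roll": 0, "jaw": 100}, {"dp": [280, 0, -10], "roll": 0, "jaw": 100}]'

```text
time_s: 16.42
tcp_pos: [0.627, -0.0707, 0.2462]
eef_rot: [179.8, 0.0, -79.6]
contact_force: [0.5, 0.6, 0.4]
gripper_width: 0.0876
gripper_force: 0.0
```

```bash
python3 -c "
from h import *
st();save('top','t15');save('scene','s15')
a=np.radians(10.43);u=np.array([-np.sin(a),np.cos(a),0]);v=np.array([np.cos(a),np.sin(a),0]);O=np.array([.5719,.2311,0]);Z=np.array([0,0,1.])
for f in('t15','s15'):
  print(f,[(n,proj(f,O+y/1e3*u+z/1e3*Z)[0].round(1)) for n,y,z in(('bodyN',41,92),('bodyNtop',41,117),('bodyW',-49,92),('bodyWtop',-49,117),('mouthN',64,95),('mouthW',-64,95))])
np.set_printoptions(threshold=99999,linewidth=260)
g=cv2.cvtColor(np.load('pics/t15.npz')['image'],cv2.COLOR_BGR2GRAY)
print(g[214:246:2,224:256]);print(g[212:240:2,274:304])"
```

```text
16.425 [ 0.627  -0.0707  0.2462] [ 1.7984e+02  1.0000e-02 -7.9600e+01] [0.5 0.6 0.4] [ 0.09 -0.14  0.04] 0.08763543119944647 0.0
t15 [('bodyN', array([242.3, 233.9])), ('bodyNtop', array([240.3, 231.7])), ('bodyW', array([281. , 227.6])), ('bodyWtop', array([279.9, 225.3])), ('mouthN', array([232.1, 235.3])), ('mouthW', array([287.3, 226.3]))]
s15 [('bodyN', array([398.1, 202.6])), ('bodyNtop', array([399. , 192.5])), ('bodyW', array([366.3, 216.9])), ('bodyWtop', array([366.8, 206.6])), ('mouthN', array([405.9, 198. ])), ('mouthW', array([360.8, 218.2]))]
[[133 138 137 132 134 132 135 135 133 132 134 132 131 135 133 133 132 136 132 134 135 133 136 134 136 134 124 126 115 110 114 106]
 [144 140 142 139 142 142 140 145 141 145 144 144 141 145 144 145 146 143 142 147 141 141 142 147 143 142 132 128 133 119 121 100]
 [139 140 136 138 138 135 136 136 132 136 135 138 136 138 138 135 138 134 132 134 134 133 133 133 132 124 125 121 122 108 105  99]
 [138 138 133 133 137 133 135 136 134 135 139 135 134 131 133 135 132 137 132 136 137 135 133 126 131 115 128 135 149 150 136 135]
 [133 130 135
[... 2582 characters left out ...]
104 103 103 105 109 106 104 108 109 109 108 112 113 112 109 106 109 109 105 105 111]
 [ 84  83  87  90  90  90  97 100 101 101 107 108 107 108 105 111 112 111 110 110 110 104 111 109 113 107 111 111 108 110]
 [ 81  86  88  86  90  89  96 100  98 102  99 103 104 106 108 107 110 107 112 108 111 111 104 108 113 109 112 110 109 111]
 [ 82  88  83  90  91  91  90  96 100 103 102 107 106 106 106 109 106 109 110 110 110 106 108 107 107 106 111 110 107 109]
 [ 83  87  84  81  88  94  97  87  95  96 100 100 104 109 107 106 107 108 108 108 110 108 110 112 113 111 106 109 110 109]
 [ 82  85  85  84  88  94  92  91  94  97 102 104 101 105 102 107 103 109 108 111 108 109 107 108 112 111 111 108 107 110]]
```

```bash
python3 -c "
from plant import r
print(r.close_job())"
```

```text
the job is handed in; nothing more can be done
None
```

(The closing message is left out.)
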